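Seat the removable scenery board of a model railway

ROBOT

A 6-joint arm with a two-finger parallel gripper is mounted at the origin on the work surface. World frame = base frame: x ahead of the robot, y to its left, z up, the work surface at z = 0. Lengths are in mm, angles in rad, forces in N, time in s.
With the tool pointing down it reaches from about 350 to 875 mm from the base axis. Payload 4.2 kg.
Tool frame: the origin (TCP) lies at the very end of the fingers, on their centre line; the grasp point (between the pads) lies 19 mm behind it; z points along the fingers, y is the line along which they close (so a half turn about z gives the same grasp; the last joint's range is limited). The gripper opens to 85 mm and grips with 20 to 120 N. Pads are 22 mm wide; open, the fingers measure 114 mm over their backs; the gripper's body (76 mm by 85 mm) begins 54 mm behind the grasp point. The pads swing forward as they close: fully open they stand 13 mm farther back than shut.
Start: joints at [-0.997, 0.385, 0.008, 0, -1.194, -0.259], TCP at [193.532, -594.26, 231.312] pointing down, gripper open.
Joint ranges: [-3.14, 3.14], [-1.21, 2.06], [-1.07, 1.41], [-3.16, 2.05], [-2.99, -0.16], [-3.1, 3.1]. Speed limits (rad/s): [2.79, 2.79, 3.14, 3.14, 3.14, 3.14].

INTERFACE

Orientations are given as a unit quaternion [x, y, z, w].
In Python, from bench import arm gives the robot as it stands.
- The arm moves only by the tool servo_tool, never from a script. Its argument "rows" is a list that holds one entry, the list of rows, each a list of 7 numbers: the finger opening in mm, from 0 to 85.4, then the shift along the tool's x, y, z in mm, then the turn, a rotation vector about the tool's x, y, z in rad. A call has 1 to 10 rows; each row is the pose to reach, as a shift and turn from the pose commanded when the call began, along the tool's axes at that moment; what a row does not reach only later rows make up. A row lasts 1/8 s, in which the tool goes at most 62.5 mm and 10.7 degrees, less where a joint would pass 70% of its speed; a pose out of reach is approached as far as the arm can. A call with a gripper value outside its range is refused whole. The fingers move at their own pace and stop on an object; the grip force is fixed at half the most. Time passes only in rows, so rows that repeat a pose let the fingers close. It gives the time, the measured TCP pose, the force, the opening and the grip force at its end, in the units of the state.
- arm.read_state(): the state, without advancing time (a new reading comes with each control period).
- arm.get_image(name): name is "scene" or "top" or "wrist"; returns the picture (420x560x3 uint8, red, green, blue); there is no depth.
- arm.camera_params(name): a dict with "intrinsics" (3x3 intrinsics, pixels), "R" (3x3) and "t" (3): a world point X has camera coordinates R X + t. Camera axes: x right, y down, z forward; pixel columns grow to the right and rows downward; lengths in mm; the calibration is good to about 2 mm. A picture is of the moment at which its call begins: read the wrist's pose just before it. camera_params takes no time and is no camera call; for the wrist camera it gives the pose at the moment of the call.
- arm.job_done(): hands the job in; it is judged then, once.
The state is a dict: "clock": time; "joints": joint angles; "joint_vel": joint speeds; "joint_efforts": joint torques, N m; "position": TCP position; "ee_rot": TCP orientation; "contact_force": force on the tool from outside, world axes, zero at the start; "wrist_torque": the same for the moment, N m; "gripper_width": finger opening in mm; "grasp_force": force on a finger pad.
Only numpy, scipy, OpenCV 4.12 (cv2) and the standard library are available. Lean on these libraries where they do the work, as an engineer would, in place of code of your own. Each camera call takes 0.05 s, during which the arm holds its last target. There are 200 camera calls.

TASK

The loose scenery board stands short of its place on the runners of the model railway layout. With closed fingertips push it gently on its trailing end, along the runners towards the fixed section, until it drops down into its locating notches; then push the wooden turn-button round until it lies square across the board's edge. Do not grip or lift anything, leave the wagon and everything else lying about alone, and finish clear.

Things in the scene. Friction and masses are not known exactly. Their poses are not given: they have to be found in the camera images.
- layout_frame: Plywood layout frame, fixed, y from -250 to 214 mm, 198 mm wide (x), yaw varies. Origin on the table under the place where the board belongs. Side cheeks 24 mm thick (inner faces x = +-75 mm, tops 65 mm high); inside each a runner 30 mm wide, top at 45 mm, open between them. At +y (84 to 214 mm) a fixed scenery section, top 63 mm, rocks to 115 mm; -y end open above a low cross-bar (34 mm)
- scenery_board: Loose scenery board: plywood 147 (x) x 160 (y) x 18 mm, about 0.65 kg, with grass, rocks up to 25 mm high, track along y at x = 0 (railheads 4.5 mm up). Origin: centre of the plywood's underside. Four blocks 7 mm high under it slide on the runners, cheeks guide it (1.5 mm play each side). It starts 60 to 135 mm short of its place, underside 52 mm, top 70 mm above the table
- board_end (a point): Middle of the top edge of the board's trailing end (board frame 0, -80, 18 mm): the upright plywood face, 18 mm tall, on which to push, the way of the frame's +y. Sliding takes 2 to 6 N; over 60 N is ramming. At its place all its blocks drop at once into notches in the runners: it falls 7 mm (top then 63 mm high), lies level, and the notches' end walls stop it hard (2 mm play each way)
- seat (a point): Where the board's origin lies once it is down in its notches (frame 0, 0, 45 mm); axes as the frame's
- turn_button (a joint): Turn-button angle, rad: 0 along the cheek, pointing to the frame's +y; negative: pointing outward, away from the board; 1.57: square across the board's edge (can turn on to 2.6). Starts between -0.4 and 0. Stiff: stays where left, about 1 N at its end turns it. Its underside is 2 mm above the seated board's top, so it passes over the board only when that is down in its notches
- button_pivot (a point): Screw of the turn-button, half-way up the strip (frame -87, -12, 72 mm). The button is a dark wooden strip 18 mm wide, 14 mm thick (65 to 79 mm above the table), lying on the cheek nearest the robot; it reaches 47 mm from the screw to its free end and 13 mm the other way
- button_tip (a point): Middle of the turn-button's free end, 47 mm from the screw, half-way up
- goods_wagon: model goods wagon, 34 x 98 mm, 42 mm tall, standing on the track of the fixed section; leave it. Origin: middle of its underside.
- paint_jar: small paint jar, 38 mm across, 42 mm tall, on the mat on the robot's side of the frame, beyond the turn-button; leave it. Origin: middle of its underside.
- tall_jar: paint jar, 44 mm across, 65 mm tall, on the mat past the open end of the frame; leave it. Origin: middle of its underside.
- cement_bottle: square cement bottle, 44 mm wide, 72 mm tall with its cap, on the mat on the robot's side of the frame near the open end; leave it. Origin: middle of its underside.
- brush: paint brush, 185 mm long, lying on the mat beyond the frame; leave it. Origin: under its body, at table level.
- tweezers: dark tweezers, 115 mm long, lying on the mat beyond the frame; leave them. Origin: under its body, at table level.
- flush_cutters: flush cutters, 125 mm long, lying to the robot's right of the frame; leave them. Origin: under its body, at table level.

How it is judged (in metres and radians):
On the way, in this order (a step that is already met when the one before it is completed fails the run):
1. the board has slid home and dropped into its notches (z of scenery_board in the frame of seat below 0.0025 m and y of scenery_board in the frame of seat between -0.004 and 0.004 m and x of scenery_board in the frame of seat between -0.004 and 0.004 m and angle between scenery_board's own z axis and vertical below 0.02 rad), for 0.2 s.
2. then the turn-button lies across the board's edge (value of joint turn_button between 1.25 and 1.89 rad), for 0.2 s.
At the end, for the whole second after the job is handed in: The scenery board lies level in its notches (within 4 mm of its place along and across the runners, within 2.5 mm of the runners' height) and at rest, and the turn-button lies across the board's edge, square to within 0.32 rad (joint 1.25 to 1.89) (all of step 1 and all of step 2 and linear speed of scenery_board below 0.01 m/s and velocity of joint turn_button between -0.05 and 0.05 rad/s); the robot touches nothing.
It fails at once if the board is lifted off its runners (its underside more than 14 mm above them) or tipped (z of scenery_board in the frame of seat above 0.014 m or angle between scenery_board's own z axis and vertical above 0.12 rad).
It fails at once if the board is rammed: pushed with more than 60 N (contact force between any of the fingers, the arm and scenery_board above 60 N).
It fails at once if the wagon or another thing lying about is disturbed (moved more than 25 mm, or lifted) (distance of any of goods_wagon, paint_jar, tall_jar, cement_bottle, brush, tweezers, flush_cutters from where it was at the start of the episode above 0.025 m).
It also fails if it takes over 45 s, if anything falls off the work surface, if the arm or the gripper's body presses on something with over 40 N, if the wrist force passes 120 N, or if a joint passes its speed limit or range.

## Working session

There is one attempt and no reset: what is moved stays moved. The work goes in short steps, Python scripts to look and compute and a tool call to move; the robot and the scene stay as the last step left them, time stands still between calls to the robot, and variables do not carry over. Pictures are saved under pics/ and viewed, at most 10 in all, crops included, and the job is handed in when it is done.

Besides the shell and the picture viewer there is one more tool, called after "Call:" as a command line: name --argument value ..., lists and objects as JSON in quotes. servo_tool: Moves the arm, as the interface text tells. Its arguments: {"type":"object","properties":{"rows":{"type":"array"}},"required":["rows"]}

```bash
mkdir -p pics
python3 - <<'E'
from bench import arm
import cv2
for n in("top","scene"):
    cv2.imwrite(f"pics/{n}0.png",arm.get_image(n)[:,:,::-1])
    print(n,arm.camera_params(n))
print(arm.read_state())
E
```

```text
top {'intrinsics': array([[488.13586634,   0.        , 285.68628751],
       [  0.        , 488.13586634, 213.63150483],
       [  0.        ,   0.        ,   1.        ]]), 'R': array([[-0.01143851, -0.99966138, -0.02337294],
       [-0.99617122,  0.01341839, -0.08638776],
       [ 0.08667213,  0.0222953 , -0.99598738]]), 't': array([ -58.00164965,  587.72387374, 1169.48028588])}
scene {'intrinsics': array([[379.25051793,   0.        , 285.45230592],
       [  0.        , 379.25051793, 207.63802416],
       [  0.        ,   0.        ,   1.        ]]), 'R': array([[ 0.11704074,  0.99301722, -0.01477365],
       [ 0.7563821 , -0.0987703 , -0.64663015],
       [-0.64357407,  0.06450755, -0.7626606 ]]), 't': array([  28.08271008, -419.91529249, 1331.02505976])}
{'clock': 0.1, 'joints': array([-9.97415624e-01,  3.85460652e-01,  6.75802958e-03, -4.03418856e-04,
       -1.19399601e+00, -2.58591254e-01]), 'joint_vel': array([ 0.00069271, -0.00142785,  0.00235733,  0.00136094,  0.0026625 ,
       -0.00148775]), 'joint_efforts': array([-2.55826370e-05, -3.93319488e+01,  1.88930011e+01,  4.19794679e+00,
       -2.57418877e-03,  4.40850556e-06]), 'position': array([ 193.35224346, -593.79323102,  230.34538526]), 'ee_rot': array([-1.56672118e-01,  9.87650195e-01,  9.45798800e-04, -2.12854132e-04]), 'contact_force': array([-0.159632  ,  0.0139214 , -0.78843319]), 'wrist_torque': array([-0.0169455 ,  0.03916126,  0.01663818]), 'grasp_force': 0.0, 'gripper_width': 85.22495659025586}
```

View pics/top0.png

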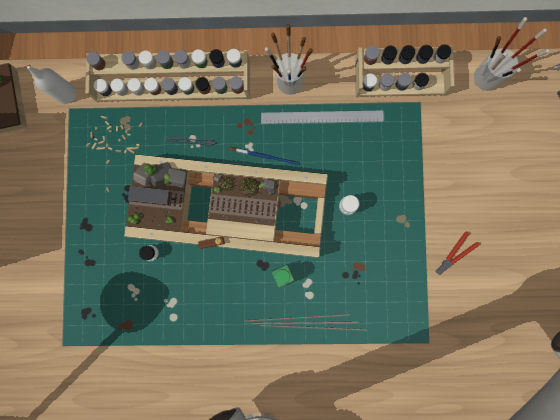

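View pics/scene0.png

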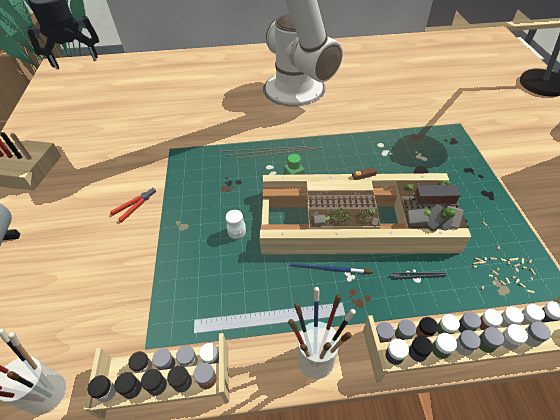

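Run:
```python
import cv2
im=cv2.imread("pics/top0.png")[145:270,115:375]
cv2.imwrite("pics/crop1.png",cv2.resize(im,None,fx=3,fy=3,interpolation=cv2.INTER_CUBIC))
```

```text
(no output)
```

View pics/crop1.png

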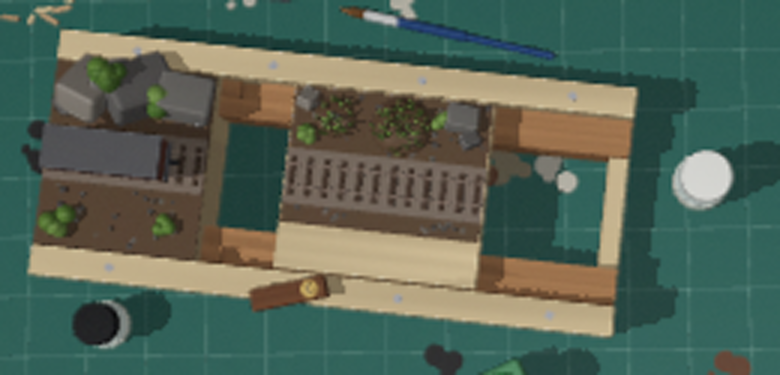

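```bash
cat > h.py <<'E'
import numpy as np
from bench import arm
from scipy.spatial.transform import Rotation as Ro
def ray(P,px,z):
    K,R,t=P["intrinsics"],P["R"],P["t"]
    d=R.T@np.linalg.solve(K,[px[0],px[1],1.]); c=-R.T@t
    return c+d*(z-c[2])/d[2]
def proj(P,X):
    p=P["intrinsics"]@(P["R"]@X+P["t"]); return p[:2]/p[2]
def crop(c,x0=115,y0=145,f=3): return (x0+(c[0]+.5)/f-.5,y0+(c[1]+.5)/f-.5)
def rel(target):  # world target -> shift in tool axes
    s=arm.read_state(); return Ro.from_quat(s["ee_rot"]).inv().apply(np.array(target)-s["position"])
E
python3 - <<'E'
from h import *
P=arm.camera_params("top")
f=lambda c,z:ray(P,crop(c),z)
W=[f(c,65) for c in((62,30),(637,88),(612,335),(28,273))]
L=np.array([[99,214],[99,-250],[-99,-250],[-99,214]],float)
W2=np.array([w[:2] for w in W]); print(W2.round(1))
A=L-L.mean(0);B=W2-W2.mean(0)
th=np.arctan2((A[:,0]*B[:,1]-A[:,1]*B[:,0]).sum(),(A*B).sum())
R=np.array([[np.cos(th),-np.sin(th)],[np.sin(th),np.cos(th)]]);o=W2.mean(0)-R@L.mean(0)
print("yaw",th,"origin",o,"res",(W2-(L@R.T+o)).round(1))
inv=lambda w:(R.T@(w[:2]-o)).round(1)
for n,c,z in(("trailA",(494,108),70),("trailB",(477,287),70),("leadB",(274,265),70),("screw",(310,288),79),("tip",(252,298),79),("tall",(706,175),65),("jar",(97,324),42),("wagon",(100,150),105)): w=f(c,z);print(n,w.round(1),inv(w))
bott=ray(P,(283,275),72);print("bottle",bott,inv(bott))
E
```

```text
[[ 730.7  294. ]
 [ 676.6 -165.5]
 [ 482.  -142.3]
 [ 536.1  318.1]]
yaw -0.11766594337405449 origin [608.49927285  93.96171873] res [[-1.2 -0.8]
 [-0.8  0.5]
 [ 1.2  0.4]
 [ 0.8  0. ]]
trailA [661.6 -52.2  70. ] [  69.9 -138.9]
trailB [520.6 -37.4  70. ] [ -71.9 -140.8]
leadB [539.8 121.8  70. ] [-71.5  19.6]
screw [521.1  92.   79. ] [-86.6 -12.2]
tip [513.9 137.3  79. ] [-99.   31.9]
tall [ 606.6 -218.4   65. ] [  34.8 -310.4]
jar [495.5 269.7  42. ] [-132.8  161.3]
wagon [628.1 249.7 105. ] [  1.2 157. ]
bottle [439.76329265 -58.49077044  72.        ] [-149.7 -171.2]
```

Call:
servo_tool --rows '[[[0,-48,32,0,0,0,0.043],[0,-96,64,0,0,0,0.086],[0,-144,96,0,0,0,0.13],[0,-192,128,0,0,0,0.173],[0,-240,160,0,0,0,0.216],[0,-288,192,0,0,0,0.26],[0,-336,224,0,0,0,0.303],[0,-384,256,0,0,0,0.346],[0,-432,288,0,0,0,0.39],[0,-480,320,0,0,0,0.433]]]'

```text
clock: 1.35
position: [551.6, -139.6, 231.0]
ee_rot: [0.06, 0.998, 0.0, -0.0]
contact_force: [0.6, -0.3, -0.2]
gripper_width: 0.3
grasp_force: 0.0
```

```bash
cat >> h.py <<'E'
th=-0.1177; O=np.array([608.5,94.0]); Rf=np.array([[np.cos(th),-np.sin(th)],[np.sin(th),np.cos(th)]])
def fr(x,y,z): return np.r_[Rf@[x,y]+O,z]
def st():
    s=arm.read_state(); R=Ro.from_quat(s["ee_rot"]).as_matrix()
    xa=np.arctan2(*(Rf.T@R[:2,0])[::-1])
    print("t %.2f"%s["clock"],"frame xyz",(Rf.T@(s["position"][:2]-O)).round(1),s["position"][2].round(1),"toolx ang in frame %.3f"%xa,"F",(Rf.T@s["contact_force"][:2]).round(1),s["contact_force"][2].round(1),"w",round(s["gripper_width"],1))
E
python3 -c "
from h import *
st();print(rel(fr(0,-185,230)),arm.read_state()['joints'])"
```

```text
t 1.35 frame xyz [ -29.1 -238.7] 231.0 toolx ang in frame 3.140 F [ 0.6 -0.2] -0.2 w 0.3
[-29.02946394  53.72433183   1.02489096] [ 3.67421902e-02  2.90130157e-01 -1.32832583e-01 -1.07006171e-04
 -1.14841604e+00 -1.72688523e+00]
```

Tool axes now match the frame (x = −frame x, y = +frame y). Go over the gap behind the board and down to 54 mm.

Call:
servo_tool --rows '[[[0,-29,54,0,0,0,0],[0,-29,54,40,0,0,0],[0,-29,54,80,0,0,0],[0,-29,54,115,0,0,0],[0,-29,54,145,0,0,0],[0,-29,54,165,0,0,0],[0,-29,54,177,0,0,0],[0,-29,54,177,0,0,0]]]'

```text
clock: 2.35
position: [585.5, -91.2, 53.5]
ee_rot: [0.059, 0.998, -0.0, -0.001]
contact_force: [-1.2, 0.7, -0.7]
gripper_width: -0.0
grasp_force: 0.0
```

Run:
```python
from h import *
import cv2
st()
P=arm.camera_params("wrist");im=arm.get_image("wrist")[:,:,::-1]
cv2.imwrite("pics/w1.png",im)
print([ (y,proj(P,fr(0,y,70)).round()) for y in(-140,)])
```

```text
t 2.35 frame xyz [  -1.1 -186.7] 53.5 toolx ang in frame 3.141 F [-1.3  0.5] -0.7 w -0.0
[(-140, array([390., 292.]))]
```

View pics/w1.png

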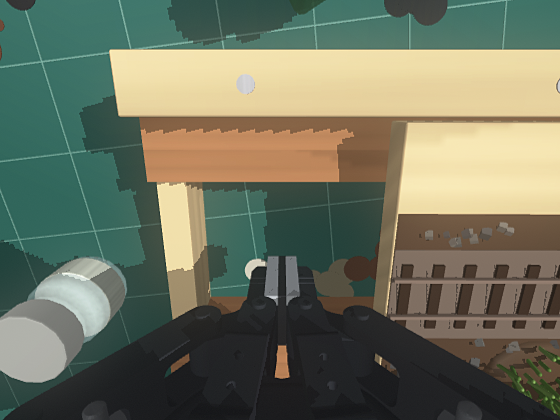

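Call:
servo_tool --rows '[[[0,0,10,0,0,0,0],[0,0,18,0,0,0,0],[0,0,24,0,0,0,0],[0,0,29,0,0,0,0],[0,0,34,0,0,0,0],[0,0,38,0,0,0,0],[0,0,42,0,0,0,0],[0,0,46,0,0,0,0],[0,0,50,0,0,0,0],[0,0,54,0,0,0,0]]]'

```text
clock: 3.65
position: [592.3, -37.7, 54.4]
ee_rot: [0.059, 0.998, -0.0, -0.0]
contact_force: [-0.6, -4.8, 1.9]
gripper_width: 0.3
grasp_force: 2.5
```

Run:
```python
from h import *
import cv2
st()
im=arm.get_image("top")[145:270,115:375,::-1]
cv2.imwrite("pics/c2.png",cv2.resize(im,None,fx=3,fy=3,interpolation=cv2.INTER_CUBIC))
```

```text
t 3.65 frame xyz [  -0.6 -132.7] 54.4 toolx ang in frame 3.141 F [-0.1 -4.8] 1.9 w 0.3
```

View pics/c2.png

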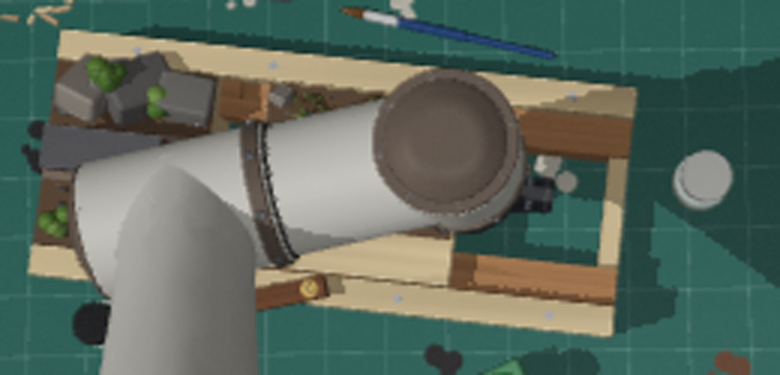

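Call:
servo_tool --rows '[[[0,0,4,0,0,0,0],[0,0,8,0,0,0,0],[0,0,12,0,0,0,0],[0,0,16,0,0,0,0],[0,0,20,0,0,0,0],[0,0,24,0,0,0,0],[0,0,27,0,0,0,0],[0,0,30,0,0,0,0],[0,0,32,0,0,0,0],[0,0,33,0,0,0,0]]]'

```text
clock: 4.95
position: [596.1, -5.0, 54.4]
ee_rot: [0.059, 0.998, -0.0, -0.0]
contact_force: [-1.6, -5.5, 2.9]
gripper_width: -0.3
grasp_force: 2.7
```

Run:
```python
from h import *
import cv2
st()
im=arm.get_image("wrist")[:,:,::-1]
cv2.imwrite("pics/w3.png",im)
P=arm.camera_params("wrist")
for x in(-73,0):
  for y,z in((-80,63),(-84,70),(-80,70)): print(x,y,z,proj(P,fr(x,y,z)).round())
```

```text
t 4.95 frame xyz [ -0.7 -99.7] 54.4 toolx ang in frame 3.141 F [-1.  -5.6] 2.9 w -0.3
-73 -80 63 [333. 118.]
-73 -84 70 [325. 118.]
-73 -80 70 [336. 118.]
0 -80 63 [326. 282.]
0 -84 70 [319. 290.]
0 -80 70 [328. 290.]
```

View pics/w3.png

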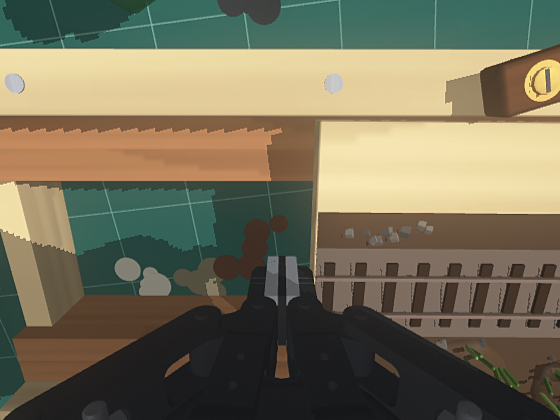

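Call:
servo_tool --rows '[[[0,0,1,0,0,0,0],[0,0,2,0,0,0,0],[0,0,3,0,0,0,0],[0,0,4,0,0,0,0],[0,0,4.5,0,0,0,0],[0,0,5,0,0,0,0]]]'

```text
clock: 5.75
position: [597.2, 0.7, 54.2]
ee_rot: [0.059, 0.998, 0.0, 0.0]
contact_force: [1.2, -2.5, -0.9]
gripper_width: -0.0
grasp_force: 0.9
```

```bash
python3 -c "
from h import *
st()"
```

```text
t 5.75 frame xyz [ -0.3 -94. ] 54.2 toolx ang in frame 3.141 F [ 1.5 -2.4] -0.9 w -0.0
```

Run:
```python
from h import *
import cv2
im=arm.get_image("wrist")[:,:,::-1]
cv2.imwrite("pics/w4.png",im[40:360,240:])
P=arm.camera_params("wrist")
for x in(-73,0):
  for y,z in((-80,63),(-80,70)): print(x,y,z,proj(P,fr(x,y,z)).round()-[240,40])
```

```text
-73 -80 63 [79. 77.]
-73 -80 70 [81. 77.]
0 -80 63 [ 74. 241.]
0 -80 70 [ 75. 249.]
```

View pics/w4.png

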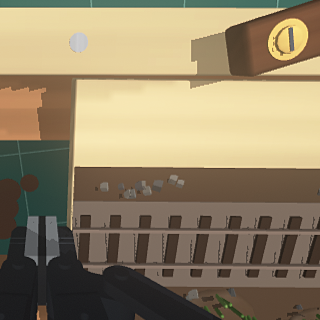

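Call:
servo_tool --rows '[[[0,0,-5,0,0,0,0],[0,0,-12,0,0,0,0],[0,0,-15,-30,0,0,0],[0,0,-15,-65,0,0,0],[0,0,-15,-86,0,0,0],[0,30,5,-90,0,0,0],[0,70,45,-90,0,0,0],[0,105,85,-90,0,0,0],[0,132,114,-90,0,0,0],[0,132,114,-90,0,0,0]]]'

```text
clock: 7.05
position: [478.1, 130.3, 144.8]
ee_rot: [0.057, 0.998, 0.0, 0.0]
contact_force: [0.3, -0.4, -0.4]
gripper_width: 0.1
grasp_force: 0.0
```

Run:
```python
from h import *
import cv2
st()
P=arm.camera_params("wrist");im=arm.get_image("wrist")[:,:,::-1]
cv2.imwrite("pics/w5.png",im)
print("screw",proj(P,fr(-87,-12,79)),"tip -.27",proj(P,fr(-99.5,33.3,79)))
print(rel(fr(-132,20,71)))
for t in(-.27,0,.3,.6,.9,1.2,1.4,1.57):
    n=np.array([np.cos(t),-np.sin(t)]);d=np.array([np.sin(t),np.cos(t)])
    p=np.array([-87,-12])+36*d-n*(9+11*abs(n[0])+14.5*abs(n[1]))
    print(t,p.round(1),"shift from (-132,20):",[round(-(p[0]+132),1),round(p[1]-20,1)])
```

```text
t 7.05 frame xyz [-133.8   20.7] 144.8 toolx ang in frame -3.139 F [ 0.3 -0.4] -0.4 w 0.1
screw [236.91887254 285.04615157] tip -.27 [300.11129283 269.62887088]
[-0.81495711 -0.13116456 73.73772452]
-0.27 [-119.2   16.4] shift from (-132,20): [np.float64(-12.8), np.float64(-3.6)]
0 [-107.   24.] shift from (-132,20): [np.float64(-25.0), np.float64(4.0)]
0.3 [-99.1  29.4] shift from (-132,20): [np.float64(-32.9), np.float64(9.4)]
0.6 [-88.4  32.5] shift from (-132,20): [np.float64(-43.6), np.float64(12.5)]
0.9 [-75.7  31.7] shift from (-132,20): [np.float64(-56.3), np.float64(11.7)]
1.2 [-63.   25.7] shift from (-132,20): [np.float64(-69.0), np.float64(5.7)]
1.4 [-55.8  18.9] shift from (-132,20): [np.float64(-76.2), np.float64(-1.1)]
1.57 [-51.   11.5] shift from (-132,20): [np.float64(-81.0), np.float64(-8.5)]
```

View pics/w5.png

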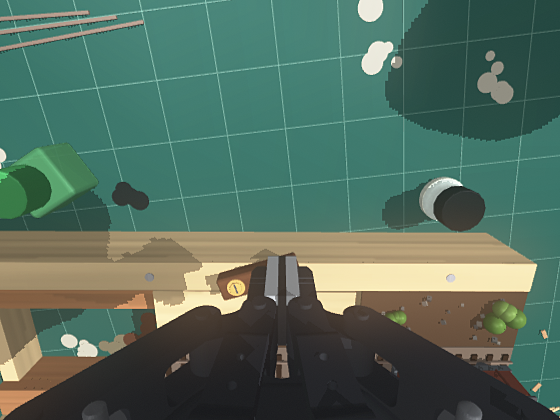

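Call:
servo_tool --rows '[[[0,0,0,25,0,0,0],[0,0,0,50,0,0,0],[0,0,0,66,0,0,0],[0,0,0,73,0,0,0],[0,0,0,73,0,0,0],[0,-6,-2,73,0,0,0],[0,-13,-3,73,0,0,0],[0,-19,0,73,0,0,0],[0,-25,4,73,0,0,0],[0,-29,7,73,0,0,0]]]'

```text
clock: 8.35
position: [509.0, 132.6, 71.1]
ee_rot: [0.059, 0.998, -0.0, -0.0]
contact_force: [-0.5, -0.6, -0.5]
gripper_width: -0.3
grasp_force: 0.5
```

```bash
python3 -c "
from h import *
st()
print(rel(fr(-63,25.7,71)))"
```

```text
t 8.35 frame xyz [-103.3   26.7] 71.1 toolx ang in frame 3.141 F [-0.5 -0.6] -0.5 w -0.3
[-40.30815016  -0.95742031   0.12358103]
```

Call:
servo_tool --rows '[[[0,-4,3,0,0,0,0],[0,-10,5,0,0,0,0],[0,-15,6,0,0,0,0],[0,-21,6,0,0,0,0],[0,-28,5,0,0,0,0],[0,-34,2.5,0,0,0,0],[0,-40,-1,0,0,0,0],[0,-44,-4.5,0,0,0,0],[0,-47.5,-8,0,0,0,0],[0,-47.5,-8,0,0,0,0]]]'

```text
clock: 9.6
position: [555.5, 118.6, 71.4]
ee_rot: [0.059, 0.998, 0.0, 0.0]
contact_force: [-0.5, 0.5, -0.6]
gripper_width: -0.2
grasp_force: 0.0
```

Run:
```python
from h import *
import cv2
st()
P=arm.camera_params("wrist");im=arm.get_image("wrist")[:,:,::-1]
cv2.imwrite("pics/w6.png",im)
print("screw",proj(P,fr(-87,-12,79)))
for t in(1,1.2,1.4,1.57): print(t,proj(P,fr(-87+47*np.sin(t),-12+47*np.cos(t),79)).round())
print(rel(fr(-51,11.5,71)))
```

```text
t 9.60 frame xyz [-55.5  18.2] 71.4 toolx ang in frame 3.141 F [-0.6  0.4] -0.6 w -0.2
screw [213.59948633 214.94797907]
1 [273. 294.]
1.2 [255. 302.]
1.4 [237. 307.]
1.57 [220. 308.]
[-4.62400384 -6.87339288  0.40860129]
```

View pics/w6.png

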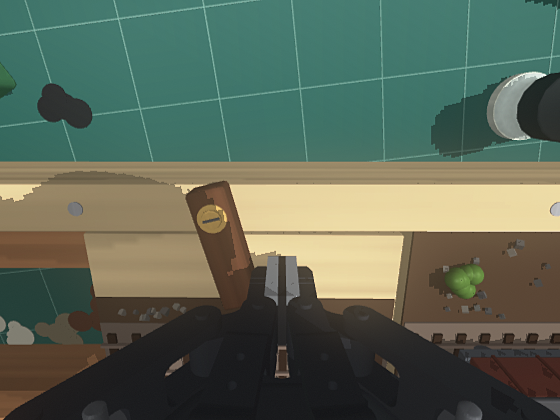

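Call:
servo_tool --rows '[[[0,-2,-2,0,0,0,0],[0,-4,-4,0,0,0,0],[0,-4,-6,0,0,0,0],[0,-4,-6,0,0,0,0],[0,-4,2,0,0,0,0],[0,-4,8,0,0,0,0],[0,-4,8,-25,0,0,0],[0,10,8,-70,0,0,0],[0,50,8,-120,0,0,0],[0,100,8,-150,0,0,0]]]'

```text
clock: 10.9
position: [456.9, 139.6, 223.5]
ee_rot: [0.059, 0.998, 0.001, 0.001]
contact_force: [-0.1, 1.1, 0.4]
gripper_width: -0.3
grasp_force: 0.0
```

Call:
servo_tool --rows '[[[0,40,0,-20,0,0,0],[0,60,0,-20,0,0,0],[0,60,0,-20,0,0,0],[0,60,0,-20,0,0,0],[0,60,0,-20,0,0,0]]]'

```text
clock: 11.52
position: [397.8, 145.7, 240.4]
ee_rot: [0.059, 0.998, -0.001, -0.001]
contact_force: [-0.0, 0.1, -0.1]
gripper_width: 0.1
grasp_force: 0.0
```

Run:
```python
from h import *
import cv2
st()
P=arm.camera_params("wrist");im=arm.get_image("wrist")[:,:,::-1]
cv2.imwrite("pics/w7.png",im)
print("screw",proj(P,fr(-87,-12,79)).round())
for t in(1.2,1.4,1.57,1.75): print(t,proj(P,fr(-87+47*np.sin(t),-12+47*np.cos(t),79)).round())
for y in(-80,80): print(y,proj(P,fr(-73,y,63)).round(),proj(P,fr(-73,y,70)).round())
```

```text
t 11.53 frame xyz [-215.3   26.6] 240.4 toolx ang in frame 3.140 F [-0.1  0.1] -0.1 w 0.1
screw [247. 306.]
1.2 [263. 340.]
1.4 [255. 341.]
1.57 [248. 342.]
1.75 [241. 341.]
-80 [189. 308.] [187. 312.]
80 [330. 308.] [331. 312.]
```

View pics/w7.png

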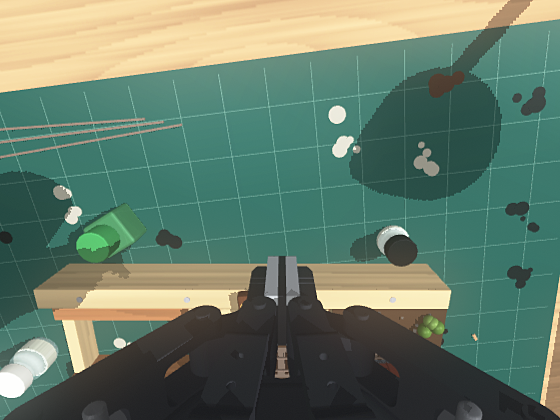

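Call:
servo_tool --rows '[[[0,0,-30,0,0,0,0],[0,0,-75,0,0,0,0],[0,0,-120,0,0,0,0],[0,0,-165,0,0,0,0],[0,0,-210,0,0,0,0],[0,0,-250,0,0,0,0],[0,0,-270,0,0,0,0],[0,0,-270,0,0,0,0]]]'

```text
clock: 12.58
position: [365.3, -123.6, 240.9]
ee_rot: [0.061, 0.998, -0.0, -0.001]
contact_force: [-0.8, -0.0, 0.5]
gripper_width: 0.2
grasp_force: 0.0
```

Run:
```python
from h import *
import cv2
st()
P=arm.camera_params("top");im=arm.get_image("top")
# rectify plane z=79 around the pivot (1 px = 1 mm) frame coords; rows = x from -30 down to -110, cols = y from 50 down to -50
def rect(z,xs,ys):
    g=np.array([[proj(P,fr(x,y,z)) for y in ys] for x in xs],np.float32)
    return cv2.remap(im,g[...,0],g[...,1],cv2.INTER_LINEAR)
xs=np.arange(-30,-112,-4);ys=np.arange(48,-49,-4)
g=cv2.cvtColor(rect(79,xs,ys),cv2.COLOR_RGB2GRAY)
for x,r in zip(xs,g): print(f"{x:5d}",*[f"{v:3d}" for v in r])
print("board ends, x=-60, z=63")
for y0 in(-80,80): ys=np.arange(y0-10,y0+11,1); print(y0,cv2.cvtColor(rect(63,[-60],ys),cv2.COLOR_RGB2GRAY)[0])
```

```text
t 12.57 frame xyz [-216.  -244.6] 240.9 toolx ang in frame 3.137 F [-0.8 -0.1] 0.5 w 0.2
  -30  73  74  76  76  82  74  73  75  74  74  75  74  74  74  74  75  74  74  75  75  77  84  76  69  81
  -34  73  74  74  74  74  74  74  74  75  75  74  73  75  75  75  74  73  73  75  75  75  83  83  76  75
  -38 146 136 148 160 154 147 128 136 142 144 149 129 130 133 140 131  85  84  84  89 135 129 121 117 124
  -42 168 170 171 172 171 170 169 170 170 170 170 165 108  89  85  77  58 113 118 117 171 173 175 175 175
  -46 175 176 175 176 176 175 177 176 177 176 177 172  99  76  73  73  50 115 123 122 176 181 181 180 181
  -50 176 177 177 177 178 179 178 179 179 180 180 181 108  77  72  73  55 117 126 126 179 185 185 186 186
  -54 174 175 174 175 175 175 175 176 176 176 176 177 117  76  74  74  61 111 122 123 174 180 181 182 182
  -58 175 174 174 175 175 176 176 175 175 176 177 176 127  77  74  74  62  96 120 121 162 179 179 179 179
  -62 178 178 178 179 179 180 180 180 180 180 181 181 141  80  74  75  63  89 125 125 157 184 184 184 184
  -66 175 176 176 176 177 177 177 178 179 179 180 181 151
[... 719 characters left out ...]
174 173 173 174 174 174 115 106 111  87  51 107 122 152 174 174 174 174
  -98 154 158 168 147 143 144 157 169 156 148 141 154 162 117  77  75  74  55 139 155 148 143 157 162 167
 -102  88  88  84  81  84  85  89  92  83  85  86  89  87  82  83  84  83  82  88  88  85  87  90  89  86
 -106  82  82  83  82  82  83  82  95  83  82  82  83  83  83  83  84  83  83  84  87  84  84  84  84  83
 -110  83  82  82  82  82  83  82  99  83  82  83  82  83  82  82  82  83  82  84  89  83  84  84  83  83
board ends, x=-60, z=63
-80 [ 81  81  80  80  80  80  81  82  96 112 135 163 189 186 184 183 183 183
 183 183 183]
80 [177 177 176 176 176 177 175 172 165 150 135 111  87  76  69  65  68  72
  73  74  74]
```

```bash
python3 -c "
from bench import arm
print(arm.job_done())"
```

```text
the job is handed in; nothing more can be done
None
```

The board dropped into its notches, with both ends measured at their places to about 1 mm. The turn-button lies across the board's edge at about 1.5 rad, the arm is clear, and I handed the job in at about 12.6 s; no verdict came back.

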